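# Pack the potting tray

### The arm

A 6-joint arm with a two-finger parallel gripper is mounted at the origin on the work surface. World frame = base frame: x ahead of the robot, y to its left, z up, the work surface at z = 0. Lengths are in m, angles in rad, forces in N, time in s.
With the tool pointing down it reaches from about 0.3 to 0.75 m from the base axis. Payload 8.5 kg.
Tool frame: the origin (TCP) lies at the very end of the fingers, on their centre line; the grasp point (between the pads) lies 19 mm behind it; z points along the fingers, y is the line along which they close (so a half turn about z gives the same grasp; the last joint's range is limited). The gripper opens to 88 mm and grips with 3 to 60 N. Pads are 18 mm wide; open, the fingers measure 123 mm over their backs; the gripper's body (75 mm by 187 mm) begins 45 mm behind the grasp point.
Start: joints at [0.963, 0.381, 1.297, -0, 1.464, -0.215], TCP at [0.211, 0.508, 0.239] pointing down, gripper open.
Joint ranges: [-3.11, 3.11], [-0.89, 2.33], [0.22, 2.48], [-1.42, 4.56], [0.17, 2.85], [-2.88, 2.88]. Speed limits (rad/s): [2.39, 2.39, 3.14, 3.14, 3.14, 3.14].

### API

Orientations are given as a rotation vector (axis times angle).
In Python, from plant import goto, line_to, set_joints, gripper_to, wait, inverse_kinematics, get_obs, get_image, calibration, MotionError, sign_off, find_in, masks_of gives the robot as it stands. Calls block until the motion is done:
- goto(position, orientation): joint-space move of the TCP to a pose.
- line_to(position, frame=None, velocity=0.15, force_limit=None): straight line of the TCP; frame=None keeps the orientation; velocity is the mean speed in m/s. With force_limit (N) it stops when the force on the tool has changed by that much, and returns True; else False.
- set_joints(angles): joint-space move.
- gripper_to(opening): opening from 0.0 (shut) to 1.0 (fully open); the grip force is fixed at half the most; returns when the fingers have stopped.
- wait(seconds).
- inverse_kinematics(position, orientation): joint angles nearest the present ones, or None.
- get_obs(): the state.
- get_image(name): name is "scene" or "top" or "wrist"; returns the picture (384x512x3 uint8, blue, green, red); there is no depth.
- calibration(name): a dict with "mtx" (3x3 intrinsics, pixels), "rvec" (rotation vector, rad) and "tvec" (3), from world to camera coordinates, as OpenCV has them. Camera axes: x right, y down, z forward; pixel columns grow to the right and rows downward; lengths in m; the calibration is good to about 2 mm. A picture is of the moment at which its call begins: read the wrist's pose just before it. calibration takes no time and is no camera call; for the wrist camera it gives the pose at the moment of the call.
A pose or a line that the arm cannot do raises MotionError and nothing moves.
- sign_off(): hands the job in; it is judged then, once.
Trained networks look in the newest picture that a camera, given by its name, has taken for a name from the list of things; names that differ only in an ending like _2 or _b are one class to them, and where a whole thing is asked for, a point or a joint stands for the part that bears it (a point fixed in the world has none). Each returns a list of dicts, best first, with "p" (0 to 1); they miss things now and then, are a little off and sometimes report something else, mostly with a low value. They report only what shows in the picture. A call takes as long as a camera call. They do not tell look-alikes from the thing itself.
- find_in(camera, query): "rect" ([left, top, right, bottom] in pixels, round what is visible of it).
- masks_of(camera, query): "region" (384x512 bool, what is visible of it) and "rect" ([left, top, right, bottom] in pixels, round what is visible of it).
The state is a dict: "t": time; "q": joint angles; "qd": joint speeds; "joint_efforts": joint torques, N m; "position": TCP position; "eef_rot": TCP orientation; "wrist_force": force on the tool from outside, world axes, zero at the start; "torque": the same for the moment, N m; "grip_width": opening from 0.0 (shut) to 1.0 (fully open); "grip_force": force on a finger pad.
Only numpy, scipy, OpenCV 4.12 (cv2) and the standard library are available. Lean on these libraries where they do the work, as an engineer would, in place of code of your own. Each camera call takes 0.05 s, during which the arm holds its last target. There are 200 camera calls.

### The job

Pack the slim jar and the flat seed tin, which leans on the sloped stand, into the small wooden tray beside the square pot already standing in it, so that all three stand upright on the tray's floor, released. They only just fit in one row: the pot has to be shifted along to make room, and the tin goes with its broad faces across the tray. Set the jar and the tin down rather than dropping them, and leave the other things where they are, still upright.

Things in the scene. Friction and masses are not known exactly. Their poses are not given: they have to be found in the camera images.
- tray: open wooden tray, fixed to the bench, outside 153 (x) x 72 (y) x 45 (z) mm, walls and floor 8 mm thick, so the inside is 137 x 56 mm and 37 mm deep. Origin: centre of the underside; x along its length, z up
- tray_in (a point): centre of the tray's inner floor, 8 mm above the bench; axes as the tray's
- pot: square grey concrete pot, 50 x 50 mm, 80 mm tall, straight sides, filled with soil and pebbles to 20 mm below its rim, 0.25 kg; stands loose in the tray near the middle of its length, with too little room on either side for the jar. Origin: centre of the underside; x and y square to its sides, z up
- jar: slim straight-sided amber glass jar with a flat metal lid of the same width, 50 mm diameter, 90 mm tall, about 0.22 kg, standing on the bench. Origin: centre of the underside; z up
- tin: flat metal seed tin, 34 (x) x 50 (y) x 100 (z) mm, edges rounded 3 mm, about 0.2 kg. Origin: centre of its own bottom; z from its bottom to its lid. It starts leaning on the stand, its z axis 32 degrees from vertical with the lid end towards the robot, its y axis level
- stand: fixed wooden stand, 110 mm wide (y), with a sloped ledge under the tin's bottom and a sloped back board under its robot-side broad face, reaching 54 mm up along the tin from its bottom. Origin: on the bench; the middle of the ledge is 30 mm above the origin; z up, the tin leans towards -x
- wide_jar: bystander: wide low amber jar with a metal lid, 66 mm diameter, 60 mm tall, on the bench. Origin: centre of the underside
- clay_pot: bystander: small round terracotta pot with a succulent, 70 mm diameter, 65 mm tall, plant to about 85 mm. Origin: centre of the underside
- figurine: bystander: white ceramic animal figure, 44 mm diameter, 80 mm tall. Origin: centre of the underside
- mug: bystander: dark enamel mug, 72 mm diameter, 80 mm tall, handle along its +y. Origin: centre of the underside
- bottle: bystander: green glass bottle, 60 mm diameter, 170 mm tall. Origin: centre of the underside
- brush: bystander: brush with a dark wooden handle, lying on the bench along its x axis
Things that resemble listed ones, but are neither listed nor needed, are in the scene too. What is shaped like the tray but pink is not meant.

How it is judged:
By the outcome, as a careful person would: the job done as asked, in the order asked, and still so for the second after the job is handed in, with the robot touching nothing.
It also fails if it takes over 67 s, if anything falls off the work surface, if the arm or the gripper's body presses on something with over 40 N, if the wrist force passes 120 N, or if a joint passes its speed limit or range.

## Working session

There is one attempt and no reset: what is moved stays moved. The work goes in short steps, each a Python script; the robot and the scene stay as the last script left them, time stands still between calls to the robot, and variables do not carry over. Pictures are saved under pics/ and viewed, at most 10 in all, crops included, and the job is handed in when it is done.

```bash
ls; mkdir -p pics
python3 - <<'E'
from plant import *
import cv2,numpy as np
for c in ("scene","top"):
    im=get_image(c); cv2.imwrite(f"pics/{c}0.png",cv2.resize(im,(800,600)))
    K=calibration(c); R=cv2.Rodrigues(np.array(K["rvec"]))[0]; print(c,np.round(K["mtx"],1).tolist(),"cam at",-R.T@K["tvec"])
    for n in ("tray","pot","jar","tin","stand","wide_jar","clay_pot","figurine","mug","bottle","brush"):
        print(n,[(np.round(d["rect"]).astype(int).tolist(),round(d["p"],2)) for d in find_in(c,n)])
print(get_obs())
E
```

```text
pics
scene [[418.9, 0.0, 252.9], [0.0, 418.9, 191.1], [0.0, 0.0, 1.0]] cam at [ 0.90310659 -0.47357785  1.06818846]
tray [([182, 216, 234, 280], 0.89), ([177, 327, 224, 384], 0.81), ([106, 213, 150, 275], 0.64), ([227, 87, 268, 135], 0.61)]
pot [([193, 222, 222, 257], 0.74)]
jar [([267, 200, 288, 230], 0.64), ([312, 82, 337, 112], 0.15)]
tin [([323, 125, 351, 159], 0.89)]
stand [([318, 143, 355, 177], 0.63)]
wide_jar [([295, 220, 324, 255], 0.67)]
clay_pot [([228, 173, 250, 204], 0.83)]
figurine [([248, 317, 269, 332], 0.54)]
mug [([312, 82, 337, 115], 0.74), ([276, 108, 306, 154], 0.21)]
bottle [([127, 290, 158, 330], 0.83)]
brush [([274, 107, 304, 153], 0.88)]
top [[500.0, 0.0, 260.9], [0.0, 500.0, 193.1], [0.0, 0.0, 1.0]] cam at [0.3772754  0.02316422 1.60671636]
tray [([356, 218, 394, 270], 0.86), ([173, 249, 208, 304], 0.71), ([376, 99, 420, 153], 0.65), ([312, 167, 348, 217], 0.61)]
pot [([322, 182, 345, 205], 0.73)]
jar [([261, 156, 275, 175], 0.71)]
tin [([161, 159, 182, 185], 0.81), ([112, 210, 139, 244], 0.37)]
stand [([156, 155, 198, 191], 0.84)]
wide_jar [([252, 119, 277,
[... 204 characters left out ...]
([150, 212, 214, 242], 0.55)]
{'t': 1.2, 'q': array([ 9.62699939e-01,  3.80586226e-01,  1.29739810e+00, -7.32425714e-06,
        1.46360555e+00, -2.15329268e-01]), 'qd': array([ 0.00104671, -0.00012942, -0.00032532, -0.00010015,  0.0007352 ,
       -0.00185768]), 'joint_efforts': array([ 4.44893085e-04, -4.37803638e+01, -2.24730241e+01,  7.14155543e-02,
        3.14095616e-02,  4.69887664e-05]), 'position': array([0.21051735, 0.50809461, 0.23875644]), 'eef_rot': array([ 6.12996417e-01,  3.08119959e+00, -5.86122251e-07]), 'wrist_force': array([ 0.36632583,  0.42182105, -0.57874299]), 'torque': array([-0.04201618, -0.100271  , -0.00858615]), 'grip_force': 0.0, 'grip_width': 0.9980049292712054}
```

View pics/scene0.png

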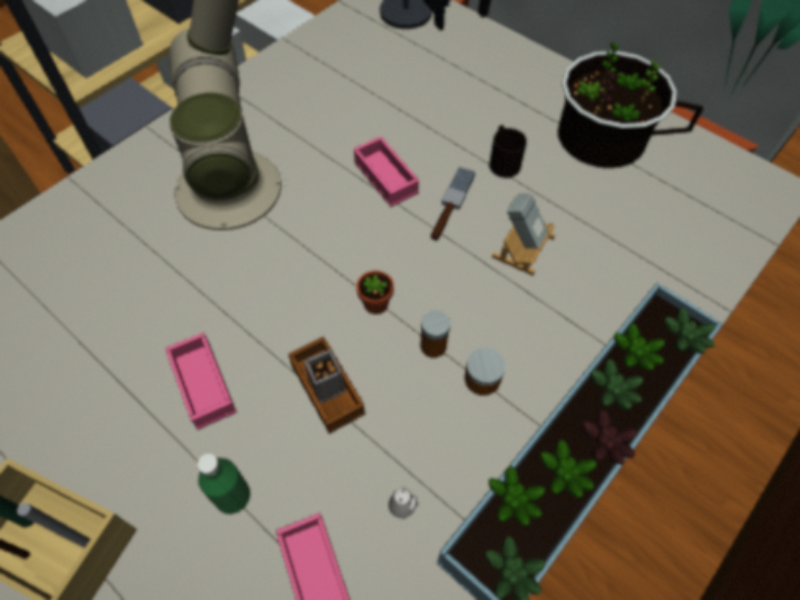

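View pics/top0.png

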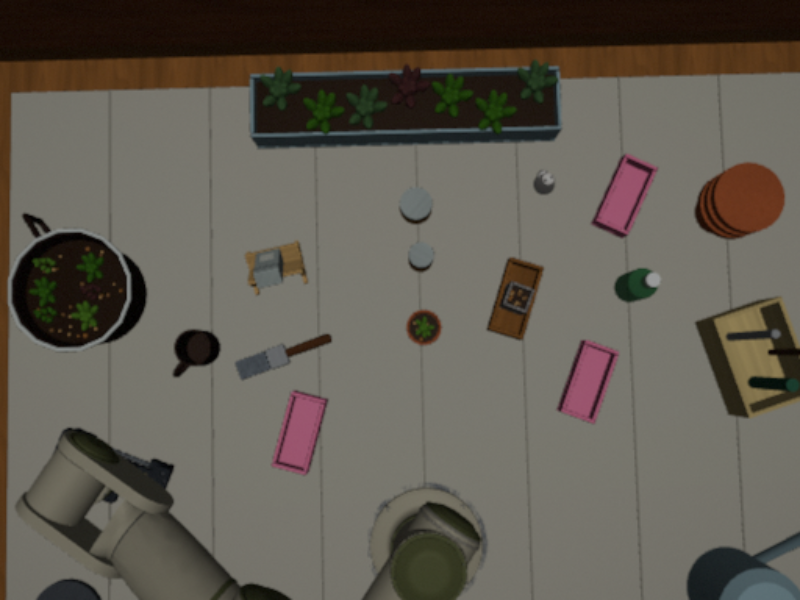

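The brown tray (top view, ~(515,298) of 800x600) holds the grey pot, and the jar is at (420,255). The tin leans on its stand at (268,268), and the pink trays are decoys. Next I'll look closer with the wrist camera.

```bash
cat > h.py <<'E'
from plant import *
import cv2,numpy as np
from scipy.spatial.transform import Rotation as Ro
def cam(c):
    K=calibration(c); R=cv2.Rodrigues(np.array(K["rvec"]))[0]; t=np.array(K["tvec"]).ravel()
    return np.array(K["mtx"]),R,t
def ray(C,uv,z):
    K,R,t=C; uv=np.atleast_2d(uv); d=np.c_[uv,np.ones(len(uv))]@np.linalg.inv(K).T@R; o=-R.T@t
    return (o+d*((z-o[2])/d[:,2])[:,None])[:,:2]
def proj(C,P):
    K,R,t=C; q=(np.atleast_2d(P)@R.T+t)@K.T; return q[:,:2]/q[:,2:]
def down(yaw):  # tool down, tool y axis (closing line) at angle yaw from world x
    c,s=np.cos(yaw),np.sin(yaw)
    y=np.array([c,s,0]); z=np.array([0,0,-1.]); return Ro.from_matrix(np.c_[np.cross(y,z),y,z]).as_rotvec()
def best(p,yaw):  # choose the half turn reachable nearest
    q0=get_obs()["q"]; o=[]
    for k in (0,np.pi):
        r=down(yaw+k); q=inverse_kinematics(p,r)
        if q is not None:o.append((np.abs(np.array(q)-q0).max(),k,r))
    return min(o,key=lambda a:a[0])[2]
E
python3 - <<'E'
from h import *
T=cam("top"); s=512/800
for n,u,z in (("tray",(515.5,298),.04),("pot",(517,297),.07),("jar",(421,255),.09),("wide",(416,204),.06),("clay",(424,327),.07),("fig",(544,181),.06),("stand",(277,265),.04),("tin",(268,268),.08)):
    print(n,ray(T,np.array(u)*s,z).round(3))
o=get_obs(); W=cam("wrist"); Rt=Ro.from_rotvec(o["eef_rot"]).as_matrix(); c=-W[1].T@W[2]
off=Rt.T@(c-o["position"]); print("cam in tool",off.round(3),"\naxes",(Rt.T@W[1].T).round(3), W[0][0,0])
def look(xy,h,yaw,name):
    r=down(yaw); R=Ro.from_rotvec(r).as_matrix(); A=R@(Rt.T@W[1].T)
    k=(h)/-A[2,2]; camp=np.r_[xy,0]-A[:,2]*k; p=camp-R@off
    print(name,p.round(3)); goto(p,r); wait(.2); np.savez(name+".npz",*cam("wrist")); im=get_image("wrist"); cv2.imwrite(f"pics/{name}.png",im); print(get_obs()["t"])
try: look([.43,.26],.42,1.57+.0,"w_tin")
except MotionError as e: print(e); look([.43,.26],.42,-1.57,"w_tin")
for q in("tin","stand"):
  for d in masks_of("wrist",q)[:2]: print(q,d["p"],d["rect"])
try: look([.40,-.04],.45,1.57,"w_tray")
except MotionError as e: print(e); look([.40,-.04],.45,-1.57,"w_tray")
for q in("tray","pot","jar"):
  for i,d in enumerate(masks_of("wrist",q)[:3]):
    print(q,d["p"],d["rect"]); np.save(f"m_{q}{i}.npy",d["region"])
E
```

```text
tray [[ 0.488 -0.193]]
pot [[ 0.488 -0.192]]
jar [[ 0.574 -0.004]]
wide [[0.68  0.002]]
clay [[ 0.433 -0.007]]
fig [[ 0.72  -0.256]]
stand [[0.568 0.286]]
tin [[0.557 0.297]]
cam in tool [ 0.069 -0.001 -0.147] 
axes [[-0.    -0.964 -0.267]
 [ 1.     0.    -0.001]
 [ 0.001 -0.267  0.964]] 287.08874483284865
w_tin [0.382 0.262 0.273]
2.6083
tin 0.68 [268.5, 301.2, 308.4, 310.0]
stand 0.78 [241.7, 241.2, 314.1, 310.6]
w_tray [ 0.344 -0.038  0.303]
4.125
tray 0.69 [14.6, 77.5, 106.8, 198.7]
tray 0.64 [413.1, 1.2, 511.0, 141.8]
tray 0.57 [141.5, 191.6, 202.9, 269.6]
jar 0.95 [266.8, 301.5, 301.7, 333.1]
```

```bash
cat >> h.py <<'E'
OFF=np.array([.069,-.001,-.147]); AX=np.array([[0,-.964,-.267],[1,0,-.001],[.001,-.267,.964]])
def look(xy,h,yaw,name):
    r=down(yaw); R=Ro.from_rotvec(r).as_matrix(); A=R@AX
    p=np.r_[xy,0]-A[:,2]*h/-A[2,2]-R@OFF
    goto(p,r); wait(.2); C=cam("wrist"); np.savez(name+".npz",*C); im=get_image("wrist"); cv2.imwrite(f"pics/{name}.png",im); return im,C
E
python3 - <<'E'
from h import *
for nm,xy,qs,zz in (("w2_tray",[.488,-.193],("tray","pot"),.045),("w2_jar",[.574,-.004],("jar","wide_jar"),.09),("w2_tin",[.56,.292],("tin","stand"),.08)):
    try: im,C=look(xy,.40,1.57,nm)
    except MotionError as e: print(nm,e); im,C=look(xy,.40,-1.57,nm)
    for q in qs:
      for i,d in enumerate(masks_of("wrist",q)[:2]):
        m=d["region"].astype(np.uint8); np.save(f"m2_{q}{i}.npy",m)
        (c,wh,a)=cv2.minAreaRect(cv2.findNonZero(m))
        b=cv2.boxPoints((c,wh,a)); print(q,round(d["p"],2),np.round(d["rect"]),"centre",ray(C,c,zz).round(3),"box",ray(C,b,zz).round(3).tolist())
    print(get_obs()["t"])
a=[cv2.imread(f"pics/{n}.png") for n in("w2_tray","w2_tin")]
cv2.imwrite("pics/pair.png",np.hstack([a[0][60:330,60:452],a[1][60:330,60:452]]))
E
```

```text
tray 0.96 [218. 128. 305. 255.] centre [[ 0.483 -0.193]] box [[0.548, -0.256], [0.402, -0.203], [0.425, -0.136], [0.576, -0.182]]
tray 0.69 [ 91.   2. 193. 130.] centre [[ 0.322 -0.328]] box [[0.386, -0.4], [0.248, -0.344], [0.265, -0.262], [0.407, -0.309]]
pot 0.89 [233. 170. 291. 234.] centre [[ 0.493 -0.19 ]] box [[0.517, -0.232], [0.448, -0.205], [0.47, -0.15], [0.542, -0.175]]
pot 0.7 [216. 130. 305. 256.] centre [[ 0.484 -0.191]] box [[0.55, -0.253], [0.402, -0.204], [0.424, -0.135], [0.577, -0.177]]
5.4083
jar 0.93 [239. 174. 284. 230.] centre [[ 0.565 -0.005]] box [[0.532, -0.028], [0.532, 0.019], [0.6, 0.02], [0.6, -0.03]]
wide_jar 0.88 [244. 238. 289. 270.] centre [[0.63  0.002]] box [[0.61, -0.025], [0.61, 0.029], [0.65, 0.03], [0.65, -0.026]]
wide_jar 0.63 [466. 174. 512. 215.] centre [[0.558 0.255]] box [[0.543, 0.222], [0.532, 0.271], [0.574, 0.289], [0.586, 0.238]]
6.6
tin 0.78 [237. 179. 288. 227.] centre [[0.554 0.294]] box [[0.533, 0.262], [0.522, 0.316], [0.577, 0.328], [0.589, 0.271]]
stand 0.9 [212. 158. 306. 235.] centre [[0.545 0.288]] box [[0.518, 0.231], [0.498, 0.332], [0.574, 0.349], [0.596, 0.242]]
8.0917
```

View pics/pair.png

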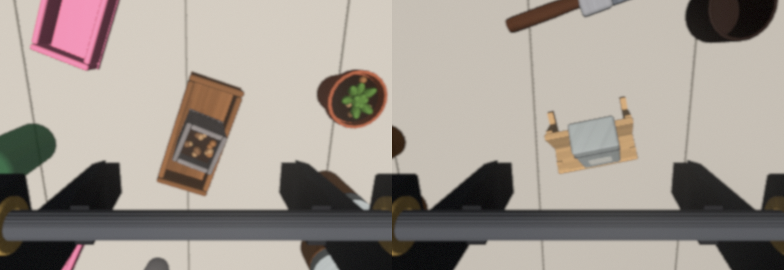

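The left half shows the brown tray with the pot slightly towards its far end, and the clay pot on the right. The right half shows the tin on its stand, with the lid towards the robot and a small yaw. I'll zoom in on both for corner pixels.

Run:
```python
import cv2,numpy as np
a=cv2.imread("pics/w2_tray.png")[120:270,212:312]; b=cv2.imread("pics/w2_tin.png")[150:250,208:312]
a=cv2.resize(a,None,fx=4,fy=4,interpolation=cv2.INTER_CUBIC); b=cv2.resize(b,(400,385),interpolation=cv2.INTER_CUBIC)
b=np.vstack([b,np.zeros((215,400,3),np.uint8)])
cv2.imwrite("pics/zoom.png",np.hstack([a,b]))
```

```text
(no output)
```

View pics/zoom.png

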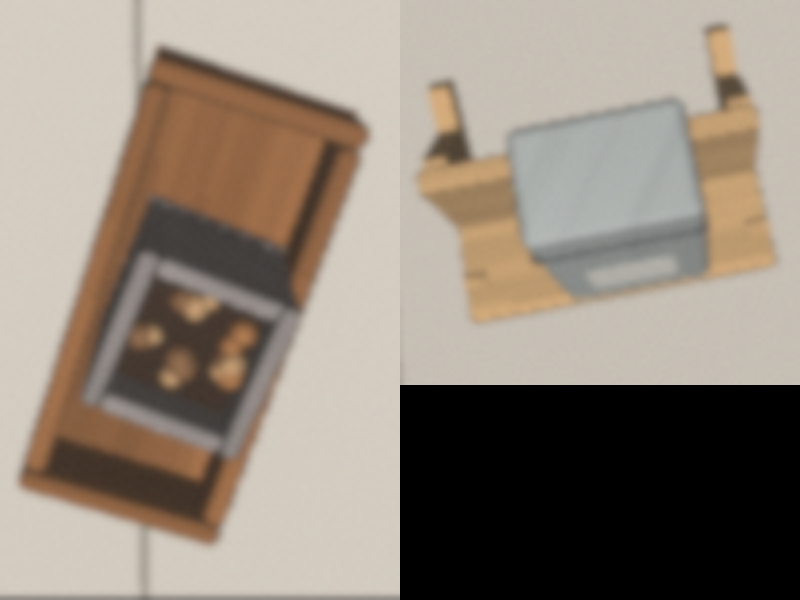

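Run:
```python
from h import *
from scipy.optimize import least_squares as ls
def ld(n): d=np.load(n+".npz"); return [d[k] for k in d.files]
C=ld("w2_tray"); u=np.array([(153,62),(368,132),(215,543),(20,480)])/4+[212,120]-.4
print(ray(C,u,.045).round(4).tolist())
P=np.array([(-.0765,-.036,.045),(-.0765,.036,.045),(.0765,.036,.045),(.0765,-.036,.045)])
def rz(a): return Ro.from_euler('z',a).as_matrix()
f=lambda v:(proj(C,P@rz(v[2]).T+[v[0],v[1],0])-u).ravel()
s=ls(f,[.484,-.193,-.3]); print("tray",s.x,s.fun.round(2))
# pot rim corners z=.088
up=np.array([(150,257),(297,308),(232,455),(88,398)])/4+[212,120]-.4
Q=np.array([(-.025,-.025,.088),(-.025,.025,.088),(.025,.025,.088),(.025,-.025,.088)])
f=lambda v:(proj(C,Q@rz(v[2]).T+[v[0],v[1],0])-up).ravel()
s2=ls(f,[.484,-.193,-.3]); print("pot",s2.x,s2.fun.round(2),"in tray",rz(s.x[2]).T@np.r_[s2.x[:2]-s.x[:2],0])
C=ld("w2_tin"); k=104/400; u=np.array([(107,132),(280,98),(303,215),(132,250)])*k+[208,150]-.4
A=np.radians(32); L=Ro.from_euler('y',-A).as_matrix()
T=np.array([(-.016,-.024,.1),(-.016,.024,.1),(.016,.024,.1),(.016,-.024,.1)])@L.T
for zf in (None,.03):
    g=lambda v:(proj(C,T@rz(v[2]).T+[v[0],v[1],v[3] if zf is None else zf])-u).ravel()
    s=ls(g,[.6,.29,.2,.03]); print("tin bottom",s.x,s.fun.round(2))
C=ld("w2_jar"); m=np.load("m2_jar0.npy")
th=np.linspace(0,2*np.pi,60); J=np.c_[.025*np.cos(th),.025*np.sin(th)]
def sil(v):
    pts=proj(C,np.r_[np.c_[J+v,0*th],np.c_[J+v,0*th+.09]]); h=cv2.convexHull(pts.astype(np.float32))
    i=np.zeros((384*4,512*4),np.uint8); cv2.fillConvexPoly(i,np.round(h*4+1.5).astype(int),1); return cv2.resize(i.astype(np.float32),(512,384),interpolation=cv2.INTER_AREA)
from scipy.optimize import minimize
r=minimize(lambda v:np.abs(sil(v)-m).sum(),[.572,-.004],method="Nelder-Mead",options=dict(initial_simplex=[[.572,-.004],[.58,-.004],[.572,.003]])); print("jar",r.x,r.fun,m.sum())
```

```text
[[0.4075, -0.2044], [0.4289, -0.1379], [0.5706, -0.1846], [0.547, -0.2507]]
tray [ 0.48903955 -0.1945254  -0.31983389] [-0.19 -2.    1.32 -0.95  0.17  1.56 -1.4   2.23]
pot [ 0.48750144 -0.19245184 -0.38558426] [-1.82 -2.54  2.27  0.75  1.58  1.4  -1.99  0.76] in tray [-0.00211206  0.00148481  0.        ]
tin bottom [0.58620424 0.30302286 0.20997241 0.03097455] [ 0.47  0.88  0.22  0.35  0.54 -0.74 -1.21 -0.45]
tin bottom [0.58649618 0.30302241 0.20991044 0.03      ] [ 0.55  0.91  0.15  0.41  0.45 -0.78 -1.14 -0.52]
jar [ 0.57541401 -0.00404479] 74.4375 1977
```

```bash
cat >> h.py <<'E'
TY=-.319; ex=np.array([np.cos(TY),np.sin(TY),0]); ey=np.array([-np.sin(TY),np.cos(TY),0]); T0=np.array([.489,-.1945,0])
def tr(a,b,z): return T0+a*ex+b*ey+[0,0,z]
def intray(p): d=np.array(p)-T0; return np.round([d@ex*1000,d@ey*1000,p[2]*1000],1)
E
python3 - <<'E'
from h import *
P=np.array([.4875,-.1925,0])
r=best(P+[0,0,.16],np.pi/2+TY); goto(P+[0,0,.16],r); line_to(P+[0,0,.055],velocity=.15,force_limit=8)
gripper_to(.3); o=get_obs(); print("grip",o["grip_width"]*88,o["grip_force"],intray(o["position"]),o["wrist_force"].round(1),o["t"])
p=np.array(o["position"])
print(line_to(p+.05*ex,velocity=.04,force_limit=6)); o=get_obs();p=np.array(o["position"]);print(intray(p),o["wrist_force"].round(1))
np.save("potA.npy",p)
line_to(p-.0015*ex,velocity=.03)
p=p-.0015*ex
w=[]
for s in (1,-1):
    print(line_to(p+s*.008*ey,velocity=.02,force_limit=6)); o=get_obs(); w.append(np.array(o["position"])); print(intray(w[-1]),o["wrist_force"].round(1))
np.save("potY.npy",w); print(o["t"])
E
```

```text
grip 50.08586480851777 29.4445846992312 [-2.   1.5 55.1] [-0.7  1.6  1.8] 11.4
True
[-1.9  1.6 55.1] [-2.   0.8  4.1]
True
[-3.1  3.4 55.1] [-0.8 -1.4  2.7]
True
[-3.2  2.7 55.1] [0.3 0.7 3.1]
12.4167
```

Run:
```python
from h import *
p=np.array(get_obs()["position"]); b=(p-T0)@ey; p=p+(.0015-b)*ey
line_to(p+[0,0,.003],velocity=.03); wait(.2); o=get_obs(); print(o["wrist_force"].round(1),intray(o["position"]))
p=p+[0,0,.003]
print(line_to(p+.055*ex,velocity=.05,force_limit=10)); o=get_obs();p=np.array(o["position"]);print(intray(p),o["wrist_force"].round(1),o["grip_width"]*88)
wait(.2);print(get_obs()["wrist_force"].round(1),o["t"])
```

```text
[-0.3  0.  -2.3] [-3.3  1.6 57.9]
True
[42.8  1.5 57.3] [-0.9 -0.3 -2.6] 49.9423371409606
[ 0.   0.1 -1.9] 13.75
```

Run:
```python
from h import *
o=get_obs(); p=np.array(o["position"]); print(intray(p))
line_to(p+.006*ex,velocity=.012,force_limit=6); o=get_obs(); print("x",intray(o["position"]),o["wrist_force"].round(1))
p=np.array(o["position"])-.001*ex; line_to(p,velocity=.02)
for s in (1,-1):
    h=line_to(p+s*.009*ey,velocity=.018,force_limit=6); o=get_obs(); print(s,h,intray(o["position"]),o["wrist_force"].round(1),o["torque"].round(2))
print(o["t"])
```

```text
[42.5  1.6 57.1]
x [42.8  1.8 56.5] [ 0.6  0.1 -2. ]
1 True [41.8  3.7 56.2] [-0.6 -2.2 -0.7] [-0.53  0.02  0.04]
-1 True [41.  -0.7 55.6] [-0.5  3.4  2.3] [ 0.35 -0.03  0.04]
15.1917
```

```bash
sed -i 's/T0=np.array(\[.489,-.1945,0\])/T0=np.array([.489,-.1945,0])-.0008*ex+.0015*ey/' h.py
python3 - <<'E'
from h import *
line_to(tr(.0433,0,.058),velocity=.03); line_to(tr(.0437,0,.0553),velocity=.02,force_limit=10); o=get_obs(); print(intray(o["position"]),o["wrist_force"].round(1))
gripper_to(.8); o=get_obs(); print(intray(o["position"]),o["wrist_force"].round(1)); 
line_to(np.array(o["position"])+[0,0,.09],velocity=.2)
# jar: centre it along the other direction first
J=np.array([.5752,-.004,0])
r=best(J+[0,0,.14],TY); goto(J+[0,0,.14],r); line_to(J+[0,0,.046],velocity=.2,force_limit=8)
gripper_to(.3); o=get_obs(); print("jar",o["grip_width"]*88,o["position"],o["t"])
gripper_to(.8); line_to(J+[0,0,.115],velocity=.25)
r=best(J+[0,0,.115],TY+np.pi/2); goto(J+[0,0,.115],r); line_to(J+[0,0,.046],velocity=.2,force_limit=8)
gripper_to(.3); o=get_obs(); print("jar",o["grip_width"]*88,o["position"],o["t"])
line_to(J+[0,0,.19],velocity=.25); 
p=tr(-.025,0,.19); goto(p,best(p,TY+np.pi/2)); wait(.2); o=get_obs(); print(o["grip_width"]*88,o["wrist_force"].round(1),intray(o["position"]),o["t"])
im=get_image("wrist"); s=get_image("scene"); cv2.imwrite("pics/j1.png",np.hstack([im[100:384,56:456],cv2.resize(s[180:322,120:320],(400,284))]))
E
```

```text
[43.5 -0.1 55.5] [-1.6  0.5  5.8]
[43.2  0.1 54.9] [-0.2  0.3  0.5]
jar 49.30028877458245 [ 0.5756484  -0.00407489  0.04686165] 19.5417
jar 49.08081288669618 [ 0.57570668 -0.00405246  0.04697691] 22.8083
48.74189523554153 [-0.5 -0.  -1.9] [-24.7   1.1 189.8] 24.5917
```

View pics/j1.png

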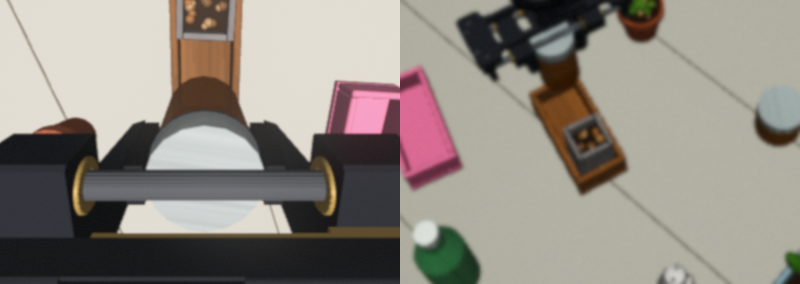

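The jar is held upright over the tray and the pot stands at the far end. I'll set the jar down and slide it against the pot.

Run:
```python
from h import *
line_to(tr(-.010,0,.12),velocity=.15)
line_to(tr(-.010,0,.057),velocity=.08,force_limit=8); wait(.1); o=get_obs(); print(intray(o["position"]),o["wrist_force"].round(1))
print(line_to(tr(-.004,0,.057),velocity=.015,force_limit=4)); o=get_obs(); print("touch",intray(o["position"]),o["wrist_force"].round(1))
a=(np.array(o["position"])-T0)@ex
print(line_to(tr(a,0,.052),velocity=.015,force_limit=5)); o=get_obs(); print("down",intray(o["position"]),o["wrist_force"].round(1))
gripper_to(.8); o=get_obs(); print(intray(o["position"]),o["t"])
line_to(np.array(o["position"])+[0,0,.09],velocity=.25)
im,C=look([.484,-.19],.42,1.57,"w3"); print(get_obs()["t"])
cv2.imwrite("pics/w3c.png",cv2.resize(im[100:300,180:340],None,fx=3,fy=3,interpolation=cv2.INTER_CUBIC))
```

```text
[-9.7 -0.1 57.5] [-0.6  0.1 -2.8]
True
touch [-6.4  0.1 56.6] [ 0.2  0.2 -2.1]
True
down [-6.4  0.3 54.9] [0.2 0.3 4.6]
[-6.9  0.3 54.3] 27.4333
31.1333
```

View pics/w3c.png

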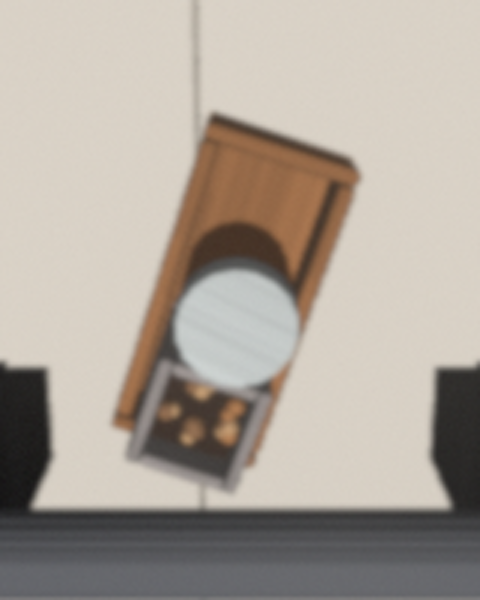

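The jar touches the pot, both are upright, and the slot at the near end is clear. Now the tin.

```bash
cat >> h.py <<'E'
def pick(p,rs):
    q0=get_obs()["q"]; o=[(np.abs(np.array(q)-q0).max(),i) for i,r in enumerate(rs) for q in [inverse_kinematics(p,r)] if q is not None]
    print("ik",o); return rs[min(o)[1]]
E
python3 - <<'E'
from h import *
B=np.array([.5863,.3030,.0305]); f=.21; A=np.radians(32)
tz=np.array([-np.sin(A)*np.cos(f),-np.sin(A)*np.sin(f),np.cos(A)]); ty=np.array([-np.sin(f),np.cos(f),0])
rs=[Ro.from_matrix(np.c_[np.cross(s*ty,-tz),s*ty,-tz]).as_rotvec() for s in (1,-1)]
p0=B+.125*tz; p1=B+.056*tz
r=pick(p0,rs); goto(p0,r); gripper_to(1.0); print(get_obs()["t"])
print(line_to(p1,velocity=.12,force_limit=8)); 
gripper_to(.3); o=get_obs(); print("tin",o["grip_width"]*88,o["grip_force"],o["position"],p1,o["wrist_force"].round(1),o["t"])
line_to(p1+[0,0,.10],velocity=.2); wait(.1); o=get_obs(); print(o["grip_width"]*88,o["wrist_force"].round(1),o["t"])
s=get_image("scene"); cv2.imwrite("pics/t1.png",cv2.resize(s[60:220,240:440],None,fx=3,fy=3))
E
```

```text
ik [(np.float64(1.0321423439937571), 0), (np.float64(4.041420790335051), 1)]
33.4083
False
tin 49.593857219577366 29.989252304658294 [0.55727084 0.2968729  0.07817725] [0.55727646 0.29681385 0.07799069] [-0.9  0.2  2. ] 34.7917
50.142031719804734 [ 0.1 -0.  -2.5] 35.5417
```

View pics/t1.png

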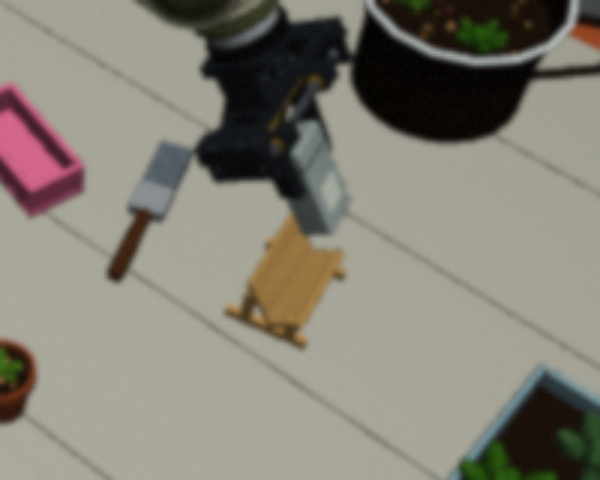

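The tin is held and clear of the stand. I'll set it upright on free bench and re-grip both ways to centre it.

Run:
```python
from h import *
S=np.array([.55,.13,0]); p=S+[0,0,.085]
rs=[down(TY+np.pi/2),down(TY-np.pi/2)]
r=pick(p,rs); goto(p,r)
print(line_to(S+[0,0,.050],velocity=.06,force_limit=4)); o=get_obs(); print(o["position"],o["wrist_force"].round(1),o["torque"].round(2),o["t"])
gripper_to(.85); line_to(S+[0,0,.13],velocity=.25)
r2=pick(S+[0,0,.13],[down(TY),down(TY+np.pi)]); goto(S+[0,0,.13],r2); line_to(S+[0,0,.056],velocity=.2,force_limit=8)
gripper_to(.2); o=get_obs(); print("x grip",o["grip_width"]*88,o["position"],o["t"])
gripper_to(.85); line_to(S+[0,0,.13],velocity=.25)
goto(S+[0,0,.13],r); line_to(S+[0,0,.050],velocity=.2,force_limit=8)
gripper_to(.3); o=get_obs(); print("y grip",o["grip_width"]*88,o["position"],o["wrist_force"].round(1),o["t"])
line_to(S+[0,0,.20],velocity=.25)
p=tr(-.05,0,.20); goto(p,pick(p,rs)); o=get_obs(); print(o["grip_width"]*88,o["t"])
```

```text
ik [(np.float64(0.4959985281867665), 0), (np.float64(3.294577266179135), 1)]
True
[0.54951029 0.13050803 0.05554424] [ 0.8  0.3 -1.4] [ 0.04 -0.13 -0.04] 36.8583
ik [(np.float64(1.5714469523926118), 0), (np.float64(1.5701457011971818), 1)]
x grip 33.91683411328474 [0.54998993 0.13003676 0.05607282] 40.4583
y grip 50.1284974308288 [0.55034633 0.13003684 0.05070543] [-1.1  0.5  5.2] 44.1
ik [(np.float64(0.6541364177327091), 0), (np.float64(2.487456235857084), 1)]
49.71786419553436 46.0833
```

Run:
```python
from h import *
A=-.0501
line_to(tr(A,0,.14),velocity=.15); wait(.15); print(intray(get_obs()["position"]))
h=line_to(tr(A,0,.064),velocity=.05,force_limit=6); wait(.1); o=get_obs(); print(h,intray(o["position"]),o["wrist_force"].round(1),o["torque"].round(2),o["t"])
if not h:
    h=line_to(tr(A,0,.055),velocity=.02,force_limit=5); o=get_obs(); print(h,intray(o["position"]),o["wrist_force"].round(1),o["t"])
cv2.imwrite("pics/p1.png",cv2.resize(get_image("scene")[200:290,170:260],None,fx=6,fy=6,interpolation=cv2.INTER_CUBIC))
```

```text
[-4.95e+01  1.00e-01  1.41e+02]
True [-49.8   0.   94.9] [ 2.6 -1.2  0.8] [-0.03 -0.3   0.02] 47.8083
```

Run:
```python
from h import *
for A in (-.0493,-.0486,-.048):
    line_to(tr(A,0,.101),velocity=.06); wait(.15); o=get_obs(); print("free",o["wrist_force"].round(1),intray(o["position"]))
    h=line_to(tr(A,0,.064),velocity=.04,force_limit=6); o=get_obs(); print(A,h,intray(o["position"]),o["wrist_force"].round(1),o["torque"].round(2),o["t"])
    if not h or o["position"][2]<.08:break
if not h:
    h=line_to(tr(A,0,.055),velocity=.02,force_limit=5); o=get_obs(); print(h,intray(o["position"]),o["wrist_force"].round(1),o["t"])
cv2.imwrite("pics/p1.png",cv2.resize(get_image("scene")[190:290,160:270],(550,500),interpolation=cv2.INTER_CUBIC))
```

```text
free [ 1.1  0.1 -1.9] [-4.960e+01  1.000e-01  1.008e+02]
-0.0493 False [-49.2  -0.   64.1] [ 1.5  0.6 -2.6] [-0.15 -0.3  -0.02] 49.3333
True [-49.2   0.   58.1] [-0.7  0.6  5.4] 49.7
```

View pics/p1.png

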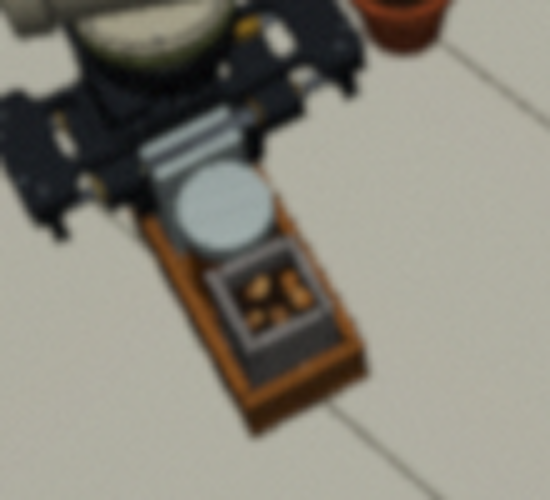

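The tin has reached the floor at the expected height, beside the jar and pot. Releasing.

Run:
```python
from h import *
gripper_to(.8); o=get_obs(); p=np.array(o["position"]); print(intray(p),o["wrist_force"].round(1))
line_to(p+[0,0,.12],velocity=.2); line_to(p+[-.09,.04,.2],velocity=.25); wait(.2); print(get_obs()["t"])
im=get_image("wrist"); s=get_image("scene"); t=get_image("top")
cv2.imwrite("pics/end.png",np.hstack([cv2.resize(s[190:290,160:270],(440,400),interpolation=cv2.INTER_CUBIC),cv2.resize(t[150:230,296:366],(350,400),interpolation=cv2.INTER_CUBIC)]))
cv2.imwrite("pics/endw.png",im)
```

```text
[-49.3   0.   57.8] [ 0.3  0.2 -0.2]
51.85
```

View pics/end.png

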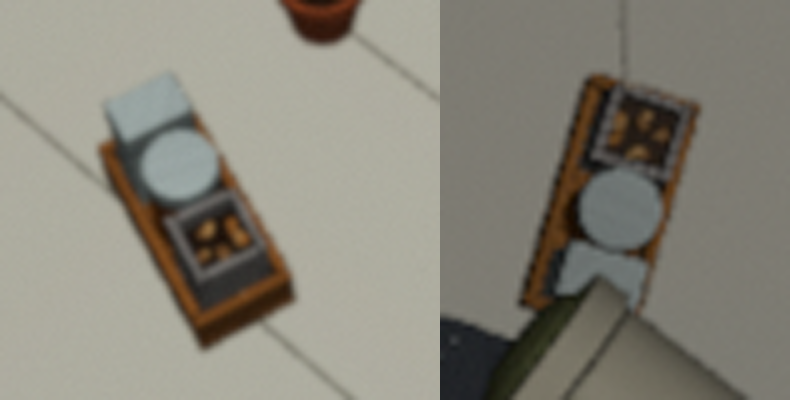

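View pics/endw.png

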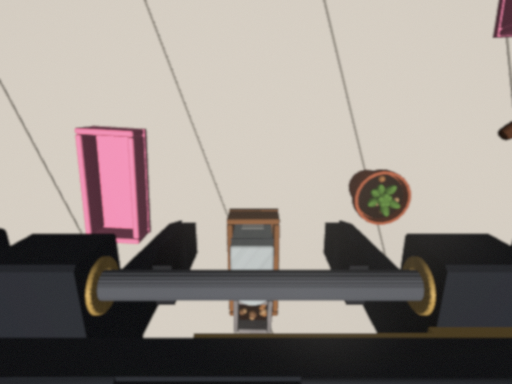

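The pot, jar and tin stand in one row inside the brown tray, with the tin square across the near end. The gripper is clear and the clay pot hasn't moved.

```bash
python3 -c "
from plant import *
print(sign_off())"
```

```text
the job is handed in; nothing more can be done
None
```

The pot, jar and tin now stand upright and released in one row in the brown tray, and the job was handed in at about 52 s of the 67 s allowed; I saw no bystander disturbed, though I did not recheck each one at the end.

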